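# Close the refill tins and hold up the heaviest

### The job

The refill tins on the wooden tray have just been loaded: put the loose lid fully home on the open tin and let go. Then heft the three tins one at a time, from the robot's left to its right, lifting each straight up clear of the tray for a moment and standing it back in its ring, to find by feel which is the heaviest. Finish while holding the heaviest tin upright and still, at least 10 cm above the tray, the other two standing in their rings, lids on, the other cosmetics left alone.

Things in the scene. Friction and masses are not known exactly. Their poses are not given: they have to be found in the camera images.
- tray: flat wooden tray fixed on the table, 120 mm deep (its x), 400 mm wide (its y), 10 mm high, with three thin inlaid brass rings (80 mm outside diameter, flush) in a row along its y axis, 140 mm apart. Origin at the centre of its underside, on the table (z = 0). Its place and yaw vary.
- spot_left (a point): centre of the ring at the robot's left (tray +y end), on the tray's top face, 10 mm above the table
- spot_mid (a point): centre of the middle ring, on the tray's top face
- spot_right (a point): centre of the ring at the robot's right (tray -y end), on the tray's top face
- tin_p: closed aluminium tin in a tray ring (which one varies): body 62 mm in diameter, 60 mm high; lid plate 58 mm wide, 4 mm thick on it, fixed for good; round brass knob on top, 18 mm in diameter, 16 mm high (80 mm over all). 0.12 to 0.41 kg with the hidden contents, which can shift a little: one of the three tins, any one, is at least 0.12 kg heavier than both others. Origin: centre of underside, z up.
- tin_q: closed aluminium tin in a tray ring (which one varies): body 62 mm in diameter, 60 mm high; lid plate 58 mm wide, 4 mm thick on it, fixed for good; round brass knob on top, 18 mm in diameter, 16 mm high (80 mm over all). 0.12 to 0.41 kg with the hidden contents, which can shift a little: one of the three tins, any one, is at least 0.12 kg heavier than both others. Origin: centre of underside, z up.
- tin_open: the third tin, same body (62 mm in diameter, 60 mm high, wall 3 mm), open: mouth 56 mm wide, white refill stack 13 mm below the rim. Lidded it looks like the others and weighs in the same range; it too may be the heaviest. The lid only rests in the mouth: lift the tin by its body, not by the knob. Origin: centre of underside, z up.
- lid: loose lid, 25 g, lying plug down on the riser: plug 7 mm deep, 52 mm in diameter, tapering to 45 mm at its foot; plate 58 mm in diameter, 4 mm thick; round brass knob 18 mm in diameter, from 11 to 27 mm above the origin. Origin: centre of the plug's underside, z up; fully home it lies 53 mm above the tin's origin.
- riser: fixed round wooden block beyond the tray, 72 mm in diameter, 30 mm high, on which the lid starts. Origin at the centre of its underside. Its place varies.
- compact: bystander: black square powder compact, 75 x 75 x 20 mm, origin under its centre; leave alone
- primer: bystander: black bottle 40 mm in diameter, 100 mm high, origin under its centre; leave alone
- cream: bystander: glass cream jar with brass cap, 60 mm in diameter, 50 mm high, origin under its centre; leave alone
There are look-alikes about, which are no part of the job. What is shaped like the tin_p but green or pink is not meant. What is shaped like the tin_open but green is not meant.

How it is judged:
On the way, in this order (a step that is already met when the one before it is completed fails the run):
1. the lid is fully home on the open tin and let go (horizontal distance between lid and tin_open below 0.004 m and z of lid in the frame of tin_open between 0.05 and 0.0555 m and angle between the z axis of lid and the z axis of tin_open, either way round below 0.1 rad and contact force between lid and the fingers below 0.05 N and linear speed of lid below 0.02 m/s), for 0.2 s.
2. the tin at the left ring is lifted clear of the tray (((horizontal distance between tin_p and spot_left below 0.05 m and height (world z) of tin_p above 0.022 m and contact force between tin_p and the fingers above 1 N and contact force between tin_p and tray below 0.05 N) or (horizontal distance between tin_q and spot_left below 0.05 m and height (world z) of tin_q above 0.022 m and contact force between tin_q and the fingers above 1 N and contact force between tin_q and tray below 0.05 N) or (horizontal distance between tin_open and spot_left below 0.05 m and height (world z) of tin_open above 0.022 m and contact force between tin_open and the fingers above 1 N and contact force between tin_open and tray below 0.05 N))), for 0.2 s.
3. the tin at the middle ring is lifted clear of the tray (((horizontal distance between tin_p and spot_mid below 0.05 m and height (world z) of tin_p above 0.022 m and contact force between tin_p and the fingers above 1 N and contact force between tin_p and tray below 0.05 N) or (horizontal distance between tin_q and spot_mid below 0.05 m and height (world z) of tin_q above 0.022 m and contact force between tin_q and the fingers above 1 N and contact force between tin_q and tray below 0.05 N) or (horizontal distance between tin_open and spot_mid below 0.05 m and height (world z) of tin_open above 0.022 m and contact force between tin_open and the fingers above 1 N and contact force between tin_open and tray below 0.05 N))), for 0.2 s.
4. the tin at the right ring is lifted clear of the tray (((horizontal distance between tin_p and spot_right below 0.05 m and height (world z) of tin_p above 0.022 m and contact force between tin_p and the fingers above 1 N and contact force between tin_p and tray below 0.05 N) or (horizontal distance between tin_q and spot_right below 0.05 m and height (world z) of tin_q above 0.022 m and contact force between tin_q and the fingers above 1 N and contact force between tin_q and tray below 0.05 N) or (horizontal distance between tin_open and spot_right below 0.05 m and height (world z) of tin_open above 0.022 m and contact force between tin_open and the fingers above 1 N and contact force between tin_open and tray below 0.05 N))), for 0.2 s.
At the end, for the whole second after the job is handed in: The heaviest tin is gripped upright (0.25 rad), still, its underside over 80 mm above the tray, nothing else carrying it; the two lighter tins (under 2.7 N each) stand upright, let go, within 25 mm of a ring centre; the loose lid is home on its tin (4 mm sideways, 3 mm in height) (((height (world z) of tin_p above 0.09 m and angle between tin_p's own z axis and vertical below 0.25 rad and linear speed of tin_p below 0.04 m/s and contact force between tin_p and the fingers above 2 N and contact force between tin_p and tin_q below 0.05 N and contact force between tin_p and tin_open below 0.05 N and contact force between tin_p and compact below 0.05 N and contact force between tin_p and primer below 0.05 N and contact force between tin_p and cream below 0.05 N and contact force between tin_p and tray below 0.05 N and ((horizontal distance between tin_q and spot_left below 0.025 m or horizontal distance between tin_q and spot_mid below 0.025 m or horizontal distance between tin_q and spot_right below 0.025 m) and angle between tin_q's own z axis and vertical below 0.1 rad and linear speed of tin_q below 0.02 m/s and contact force between tin_q and tray between 0.6 and 2.7 N and contact force between tin_q and the fingers below 0.05 N) and ((horizontal distance between tin_open and spot_left below 0.025 m or horizontal distance between tin_open and spot_mid below 0.025 m or horizontal distance between tin_open and spot_right below 0.025 m) and angle between tin_open's own z axis and vertical below 0.1 rad and linear speed of tin_open below 0.02 m/s and contact force between tin_open and tray between 0.6 and 2.7 N and contact force between tin_open and the fingers below 0.05 N)) or (height (world z) of tin_q above 0.09 m and angle between tin_q's own z axis and vertical below 0.25 rad and linear speed of tin_q below 0.04 m/s and contact force between tin_q and the fingers above 2 N and contact force between tin_q and tin_p below 0.05 N and contact force between tin_q and tin_open below 0.05 N and contact force between tin_q and compact below 0.05 N and contact force between tin_q and primer below 0.05 N and contact force between tin_q and cream below 0.05 N and contact force between tin_q and tray below 0.05 N and ((horizontal distance between tin_p and spot_left below 0.025 m or horizontal distance between tin_p and spot_mid below 0.025 m or horizontal distance between tin_p and spot_right below 0.025 m) and angle between tin_p's own z axis and vertical below 0.1 rad and linear speed of tin_p below 0.02 m/s and contact force between tin_p and tray between 0.6 and 2.7 N and contact force between tin_p and the fingers below 0.05 N) and ((horizontal distance between tin_open and spot_left below 0.025 m or horizontal distance between tin_open and spot_mid below 0.025 m or horizontal distance between tin_open and spot_right below 0.025 m) and angle between tin_open's own z axis and vertical below 0.1 rad and linear speed of tin_open below 0.02 m/s and contact force between tin_open and tray between 0.6 and 2.7 N and contact force between tin_open and the fingers below 0.05 N)) or (height (world z) of tin_open above 0.09 m and angle between tin_open's own z axis and vertical below 0.25 rad and linear speed of tin_open below 0.04 m/s and contact force between tin_open and the fingers above 2 N and contact force between tin_open and tin_p below 0.05 N and contact force between tin_open and tin_q below 0.05 N and contact force between tin_open and compact below 0.05 N and contact force between tin_open and primer below 0.05 N and contact force between tin_open and cream below 0.05 N and contact force between tin_open and tray below 0.05 N and ((horizontal distance between tin_p and spot_left below 0.025 m or horizontal distance between tin_p and spot_mid below 0.025 m or horizontal distance between tin_p and spot_right below 0.025 m) and angle between tin_p's own z axis and vertical below 0.1 rad and linear speed of tin_p below 0.02 m/s and contact force between tin_p and tray between 0.6 and 2.7 N and contact force between tin_p and the fingers below 0.05 N) and ((horizontal distance between tin_q and spot_left below 0.025 m or horizontal distance between tin_q and spot_mid below 0.025 m or horizontal distance between tin_q and spot_right below 0.025 m) and angle between tin_q's own z axis and vertical below 0.1 rad and linear speed of tin_q below 0.02 m/s and contact force between tin_q and tray between 0.6 and 2.7 N and contact force between tin_q and the fingers below 0.05 N))) and horizontal distance between lid and tin_open below 0.004 m and z of lid in the frame of tin_open between 0.05 and 0.0555 m and angle between the z axis of lid and the z axis of tin_open, either way round below 0.1 rad); the arm keeps its last pose, push and grip.
It fails at once if another cosmetic is disturbed (moved more than 20 mm) (distance of any of compact, primer, cream from where it was at the start of the episode above 0.02 m).
It fails at once if a tin is tipped over (angle between any of tin_p, tin_q, tin_open's own z axis and vertical above 0.7 rad).
It also fails if it takes over 72 s, if anything falls off the work surface, if the arm or the gripper's body presses on something with over 40 N, if the wrist force passes 120 N, or if a joint passes its speed limit or range.

### The arm

A 6-joint arm with a two-finger parallel gripper is mounted at the origin on the work surface. World frame = base frame: x ahead of the robot, y to its left, z up, the work surface at z = 0. Lengths are in m, angles in rad, forces in N, time in s.
With the tool pointing down it reaches from about 0.375 to 0.9 m from the base axis. Payload 3.1 kg.
Tool frame: the origin (TCP) lies midway between the tips of the shut fingers; the grasp point (between the pads) lies 19 mm behind it; z points along the fingers, y is the line along which they close (so a half turn about z gives the same grasp; the last joint's range is limited). The gripper opens to 85 mm and grips with 20 to 120 N. Pads are 22 mm wide; open, the fingers measure 114 mm over their backs; the gripper's body (76 mm by 85 mm) begins 54 mm behind the grasp point. The pads swing forward as they close: fully open they stand 13 mm farther back than shut.
Start: joints at [-1.393, 0.527, 1.433, -0, 1.181, -0.178], TCP at [0.218, -0.586, 0.231] pointing down, gripper open.
Joint ranges: [-3.08, 3.08], [-0.75, 2.2], [0.22, 2.44], [-1.43, 4.57], [0, 2.65], [-2.85, 2.85]. Speed limits (rad/s): [2.79, 2.79, 3.14, 3.14, 3.14, 3.14].

### API

Orientations are given as a unit quaternion [x, y, z, w].
In Python, from station import manip gives the robot as it stands.
- The arm moves only by the tool step_arm, never from a script. Its argument "targets" is text: rows parted by semicolons, each of 4 numbers parted by spaces: the shift along the tool's x, y, z in mm, then the turn about the tool's z in degrees. A call has 1 to 12 rows; each row is the pose to reach, as a shift and turn from the pose commanded when the call began, along the tool's axes at that moment; what a row does not reach only later rows make up. A row lasts 1/10 s, in which the tool goes at most 50 mm and 8.59 degrees, less where a joint would pass 70% of its speed; a pose out of reach is approached as far as the arm can. A call with a gripper value outside its range is refused whole. "gripper" is the closure, from 0 (fully open) to 1 (shut), set as the call begins (left out, the last holds). The fingers move at their own pace and stop on an object; "squeeze" is the grip in N (left out, the last holds). Time passes only in rows, so rows that repeat a pose let the fingers close. It gives the time, the measured TCP pose, the force, the opening and the grip force at its end, in the units of the state.
- manip.sense(): the state, without advancing time (a new reading comes with each control period).
- manip.snapshot(name): name is "scene" or "top" or "wrist"; returns the picture (480x640x3 uint8, red, green, blue); there is no depth.
- manip.get_calibration(name): a dict with "fov_y" (degrees; the focal length in pixels is half the picture's height over the tangent of half this angle, whatever the lens; pixels are square), "cx", "cy" (the principal point, pixels), "extrinsics" (4x4, takes a point from camera to world coordinates); the wrist camera has in their place "tool_from_camera" (4x4, takes a point from camera to tool coordinates, whose origin is the TCP and whose axes are the flange's). Camera axes: x right, y down, z forward; pixel columns grow to the right and rows downward; lengths in m; the calibration is good to about 2 mm. The wrist camera is an equidistant fisheye: a pixel r from the principal point sees the ray r / f radians off the axis. A picture is of the moment at which its call begins: read the wrist's pose just before it. get_calibration takes no time and is no camera call.
- manip.sign_off(): hands the job in; it is judged then, once.
Trained networks look in the newest picture that a camera, given by its name, has taken for a name from the list of things; names that differ only in an ending like _2 or _b are one class to them, and where a whole thing is asked for, a point or a joint stands for the part that bears it (a point fixed in the world has none). Each returns a list of dicts, best first, with "p" (0 to 1); they miss things now and then, are a little off and sometimes report something else, mostly with a low value. They report only what shows in the picture. A call takes as long as a camera call. They do not tell look-alikes from the thing itself.
- manip.recognise(camera, query): "position" ([column, row] in pixels, amid what is visible of it).
- manip.masks_of(camera, query): "pixels" (480x640 bool, what is visible of it) and "position" ([column, row] in pixels, amid what is visible of it).
- manip.mark_of(camera, query): "position" ([column, row] in pixels: a listed point, or the origin of a listed thing).
The state is a dict: "t": time; "q": joint angles; "qd": joint speeds; "tau": joint torques, N m; "tcp_pos": TCP position; "tool_rot": TCP orientation; "force": force on the tool from outside, world axes, zero at the start; "ft_torque": the same for the moment, N m; "finger_gap": opening from 0.0 (shut) to 1.0 (fully open); "gripper_force": force on a finger pad.
Only numpy, scipy, OpenCV 4.12 (cv2) and the standard library are available. Lean on these libraries where they do the work, as an engineer would, in place of code of your own. Each camera call takes 0.05 s, during which the arm holds its last target. There are 200 camera calls.

## Working session

There is one attempt and no reset: what is moved stays moved. The work goes in short steps, Python scripts to look and compute and a tool call to move; the robot and the scene stay as the last step left them, time stands still between calls to the robot, and variables do not carry over. Pictures are saved under pics/ and viewed, at most 10 in all, crops included, and the job is handed in when it is done.

Besides the shell and the picture viewer there is one more tool, called after "Emit:" as name(argument=value, ...) on one line, values as JSON. step_arm: Moves the arm, as the interface text tells. Its arguments: {"type":"object","properties":{"targets":{"type":"string"},"gripper":{"type":"number"},"squeeze":{"type":"number"}},"required":["targets"]}

```bash
ls; mkdir -p pics; cat > h.py <<'E'
import numpy as np, cv2
from station import manip
from scipy.spatial.transform import Rotation as R
def fpx(c): return 240/np.tan(np.radians(c["fov_y"])/2)
def ray(cam,px,state=None):
    c=manip.get_calibration(cam); f=fpx(c)
    d=np.array([px[0]-c["cx"],px[1]-c["cy"]])
    if cam=="wrist":
        r=np.linalg.norm(d); th=r/f
        v=np.array([*(d/max(r,1e-9)*np.sin(th)),np.cos(th)])
        s=state or manip.sense(); T=np.eye(4); T[:3,:3]=R.from_quat(s["tool_rot"]).as_matrix(); T[:3,3]=s["tcp_pos"]
        E=T@np.array(c["tool_from_camera"])
    else:
        v=np.array([d[0]/f,d[1]/f,1]); E=np.array(c["extrinsics"])
    return E[:3,3],E[:3,:3]@v
def at_z(cam,px,z,state=None):
    o,v=ray(cam,px,state); return o+v*(z-o[2])/v[2]
def snap(cam,name):
    im=manip.snapshot(cam); cv2.imwrite(f"pics/{name}.png",im[:,:,::-1]); return im
E
python3 - <<'E'
from h import *
np.set_printoptions(precision=4,suppress=True)
print({k:v for k,v in manip.sense().items()})
for cam in("top","scene"):
    snap(cam,cam+"0")
    for q,z in(("tin_p",.03),("tin_open",.0),("lid",.03),("tray",0),("riser",0),("spot_left",.01),("spot_mid",.01),("spot_right",.01),("primer",0),("cream",0),("compact",0)):
        for d in manip.mark_of(cam,q)[:5]: print(cam,q,round(d["p"],2),np.round(d["position"],1),at_z(cam,d["position"],0 if q=="tin_p" and 0 else (0.01 if q.startswith("tin") else z)))
E
```

```text
pics
{'t': 0.0, 'q': array([-1.3925,  0.5284,  1.4339,  0.    ,  1.1814, -0.1785]), 'qd': array([ 0.0004,  0.0014,  0.0008, -0.0005, -0.0009,  0.0001]), 'tau': array([  0.0003, -44.2348, -17.8024,  -0.0003,   0.0085,  -0.    ]), 'tcp_pos': array([ 0.2182, -0.5849,  0.2303]), 'tool_rot': array([ 0.9841,  0.1775,  0.    , -0.0011]), 'force': array([-0.428 ,  0.1908,  0.2921]), 'ft_torque': array([ 0.0458,  0.0327, -0.0046]), 'gripper_force': 0.0, 'finger_gap': 1.0056057596916663}
top tin_p 0.91 [315. 181.] [0.6692 0.012  0.01  ]
top tin_p 0.73 [202.2 228.3] [0.5566 0.2536 0.01  ]
top tin_p 0.72 [271.3 234.7] [0.5463 0.1034 0.01  ]
top tin_p 0.61 [339.7 244.7] [ 0.5281 -0.045   0.01  ]
top tin_open 0.95 [372.2 316.3] [ 0.3776 -0.1159  0.01  ]
top tin_open 0.94 [399.6 256.4] [ 0.5059 -0.1742  0.01  ]
top lid 0.93 [264.1 178.3] [0.6663 0.122  0.03  ]
top riser 0.77 [266.2 176.3] [0.6803 0.1216 0.    ]
top riser 0.26 [144.3 201.3] [0.616  0.3884 0.    ]
top spot_left 0.97 [267.8 235. ] [0.5455 0.1109 0.01  ]
top spot_left 0.41 [398.  254.2] [ 0.5106 -0.1708  0.01  ]
top spot_mid 0.69 [485.
[... 739 characters left out ...]
.1203 0.03  ]
scene tray 0.74 [313.7 247. ] [ 0.5259 -0.029   0.    ]
scene riser 0.65 [296.5 308.6] [0.6822 0.1169 0.    ]
scene spot_left 0.81 [344.6 277.4] [0.5407 0.1131 0.01  ]
scene spot_left 0.32 [496.3 338.3] [0.4073 0.4417 0.01  ]
scene spot_mid 0.63 [312.7 241.1] [ 0.5209 -0.0398  0.01  ]
scene spot_mid 0.57 [299.1 311.2] [0.6869 0.1342 0.01  ]
scene spot_mid 0.16 [343.3 275.1] [0.5382 0.1052 0.01  ]
scene spot_right 0.73 [283.9 218.5] [ 0.5259 -0.1647  0.01  ]
scene primer 0.76 [492.7 340.1] [0.4086 0.4365 0.    ]
scene cream 0.67 [250.3 189.4] [ 0.5183 -0.3569  0.    ]
scene cream 0.31 [287.7 219.2] [ 0.5125 -0.167   0.    ]
scene compact 0.92 [405.5 379.8] [0.6205 0.3954 0.    ]
```

View pics/top0.png

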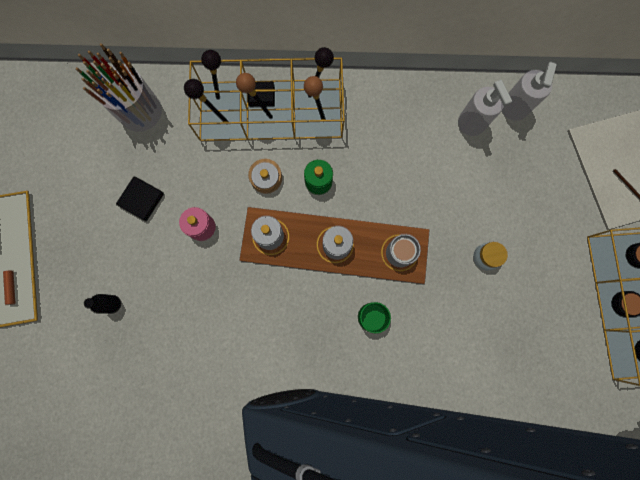

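View pics/scene0.png

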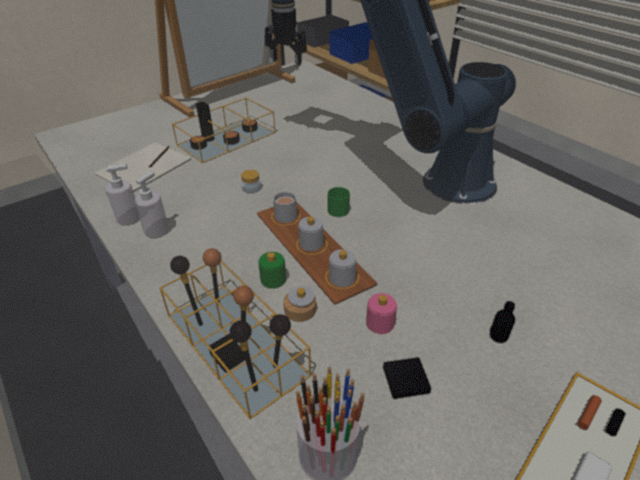

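The wooden tray holds two closed tins, left (267,232) and middle (338,242), with the open tin on the right (403,250). The lid is on the riser at (265,175). The green and pink pieces are decoys. I'll go above the open tin first.

Emit:
step_arm(targets="417 -284 0 26;417 -284 0 26;417 -284 0 26;417 -284 0 26;417 -284 0 26;417 -284 0 26;417 -284 0 26;417 -284 0 26;417 -284 0 26;417 -284 0 26;417 -284 0 26;417 -284 0 26", gripper=0)

```text
t: 2.4
tcp_pos: [0.5105, -0.1725, 0.2314]
tool_rot: [0.999, -0.047, 0.0, 0.0]
force: [-0.1, -1.0, 0.6]
finger_gap: 0.999
gripper_force: 0.0
```

```bash
cat > look.py <<'E'
from h import *
import sys
np.set_printoptions(precision=4,suppress=True)
s=manip.sense(); print(s["t"],s["tcp_pos"],R.from_quat(s["tool_rot"]).as_matrix().round(3).tolist(),s["force"],s["finger_gap"])
snap("wrist",sys.argv[1])
for a in sys.argv[2:]:
    q,z,zm=a.split(":")
    for d in manip.mark_of("wrist",q)[:4]: print("mark",q,round(d["p"],2),np.round(d["position"],1),at_z("wrist",d["position"],float(z),s))
    for d in manip.masks_of("wrist",q)[:4]:
        m=d["pixels"].astype(np.uint8); c=cv2.findContours(m,0,1)[0]
        c=max(c,key=cv2.contourArea)[:,0,:]
        P=np.array([at_z("wrist",p,float(zm),s)[:2] for p in c]).astype(np.float32)
        (cc,r)=cv2.minEnclosingCircle(P)
        print("mask",q,round(d["p"],2),np.round(d["position"],1),"circle@z",zm,np.array(cc),"r",round(r,4))
E
python3 look.py w1 tin_open:.01:.07 spot_right:.01:.01 spot_mid:.01:.01 spot_left:.01:.01 tin_p:.01:.07 lid:.03:.041
```

```text
2.4 [ 0.5105 -0.1725  0.2314] [[0.996, -0.093, 0.0], [-0.093, -0.996, -0.0], [0.0, 0.0, -1.0]] [-0.0884 -0.9812  0.5608] 0.9985114251281286
mark tin_open 0.56 [280.9 305.6] [ 0.3894 -0.1191  0.01  ]
mask tin_open 0.82 [275.3 325.9] circle@z .07 [ 0.3987 -0.1205] r 0.0456
mask tin_open 0.59 [331.4 226.4] circle@z .07 [ 0.5192 -0.174 ] r 0.0345
mask tin_open 0.36 [ 58.9 203.7] circle@z .07 [0.5497 0.0881] r 0.0525
mask spot_right 0.71 [229.4 174.7] circle@z .01 [ 0.5309 -0.0341] r 0.2072
mask spot_mid 0.7 [230.1 176.3] circle@z .01 [ 0.5311 -0.0348] r 0.2062
mark spot_left 0.37 [189.6 192.1] [ 0.5286 -0.0399  0.01  ]
mask spot_left 0.75 [234.2 174.1] circle@z .01 [ 0.5306 -0.0341] r 0.207
mark tin_p 0.96 [188.7 191.9] [ 0.5289 -0.0389  0.01  ]
mark tin_p 0.85 [ 74.8 194.8] [0.545  0.1103 0.01  ]
mark tin_p 0.79 [  0. 195.] [0.5647 0.2499 0.01  ]
mark tin_p 0.74 [138.5  67.1] [ 0.6685 -0.0012  0.01  ]
mask tin_p 0.91 [122.2  61.6] circle@z .07 [ 0.6656 -0.0126] r 0.0434
mask tin_p 0.81 [ 59.6 201.8] circle@z .07 [0.5484 0.0882] r 0.0537
mask tin_p 0.74 [  5.6 196.5] circle@z .07 [0.5675 0.1789] r 0.0288
mask tin_p 0.59 [175. 201.] circle@z .07 [ 0.5332 -0.0461] r 0.0415
mark lid 0.75 [40.8 93.1] [0.6696 0.1211 0.03  ]
mask lid 0.84 [38.  91.7] circle@z .041 [0.6716 0.1189] r 0.0304
```

View pics/w1.png

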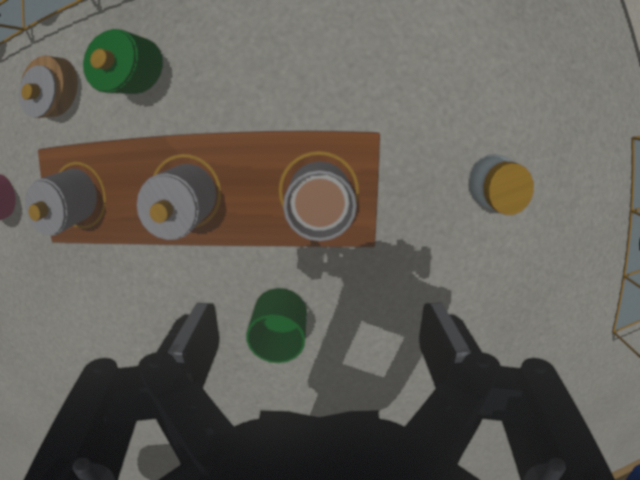

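The wrist view shows the open tin's rim centred near (320,203), its ring near (318,190), and the lid at (38,92). I'll fit the rim and then move over the lid.

```bash
cat > rim.py <<'E'
from h import *
import sys
# edge-circle fit on rectified plane: args png cx cy z rmin rmax(mm)
f,cx,cy,z,r0,r1=sys.argv[1],*map(float,sys.argv[2:7])
im=cv2.imread(f"pics/{f}.png"); s=manip.sense()
c0=np.array([cx,cy]); N=200
c=manip.get_calibration("wrist"); fo=fpx(c)
T=np.eye(4);T[:3,:3]=R.from_quat(s["tool_rot"]).as_matrix();T[:3,3]=s["tcp_pos"]
E=np.linalg.inv(T@np.array(c["tool_from_camera"]))
g=(np.arange(-N,N)/N*.05)
X,Y=np.meshgrid(c0[0]+g,c0[1]+g,indexing="ij")
P=np.stack([X,Y,np.full_like(X,z),np.ones_like(X)],-1)@E.T
rr=np.hypot(P[...,0],P[...,1]); th=np.arctan2(rr,P[...,2])*fo
u=(c["cx"]+P[...,0]/rr*th).astype(np.float32); v=(c["cy"]+P[...,1]/rr*th).astype(np.float32)
W=cv2.remap(im,u,v,cv2.INTER_CUBIC); cv2.imwrite(f"pics/rect_{f}.png",cv2.resize(W,None,fx=1.5,fy=1.5))
G=cv2.GaussianBlur(cv2.cvtColor(W,6),(0,0),3)
h=cv2.HoughCircles(G,cv2.HOUGH_GRADIENT_ALT,1,20,param1=60,param2=.6,minRadius=int(r0*4),maxRadius=int(r1*4))
if h is not None:
    for a in h[0][:6]: print("xy",c0+(a[:2][::-1]-N)/N*.05,"r",a[2]/4)
E
python3 rim.py w1 .517 -.174 .07 25 35
python3 - <<'E'
from h import *
s=manip.sense()
print(at_z("wrist",(320,203),.07,s),at_z("wrist",(160,211),.09,s),at_z("wrist",(36,211),.09,s),at_z("wrist",(26,92),.057,s))
E
```

```text
xy [ 0.513   -0.17525] r 29.019993
[ 0.51701762 -0.17651801  0.07      ] [ 0.52980263 -0.04237395  0.09      ] [0.54734489 0.10165456 0.09      ] [0.67143083 0.11762796 0.057     ]
```

Emit:
step_arm(targets="132 -304 0 0;132 -304 0 0;132 -304 0 0;132 -304 0 0;132 -304 0 0;132 -304 0 0;132 -304 0 0;132 -304 0 0;132 -304 30 0;132 -304 60 0;132 -304 60 0")

```text
t: 4.15
tcp_pos: [0.6667, 0.115, 0.1666]
tool_rot: [0.999, -0.049, -0.005, 0.001]
force: [-0.9, -0.3, -0.4]
finger_gap: 0.999
gripper_force: 0.0
```

```bash
python3 look.py w2 lid:.03:.041 ; python3 rim.py w2 .672 .119 .041 26 32; python3 rim.py w2 .672 .119 .057 7 11
```

```text
4.15 [0.6667 0.115  0.1666] [[0.995, -0.097, -0.011], [-0.097, -0.995, -0.001], [-0.011, 0.002, -1.0]] [-0.877  -0.2636 -0.4336] 0.9991569743501716
mark lid 0.72 [310.1 213.4] [0.671  0.1205 0.03  ]
mask lid 0.97 [309.9 215.4] circle@z .041 [0.6727 0.1212] r 0.0298
xy [0.67675 0.12125] r 8.743412
```

```bash
python3 - <<'E'
import cv2,numpy as np
a=cv2.imread("pics/w2.png")[130:310,200:440]
b=cv2.imread("pics/rect_w1.png")
a=cv2.resize(a,(600,450),interpolation=2)
cv2.imwrite("pics/c1.png",a)
E
```

```text
(no output)
```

View pics/c1.png

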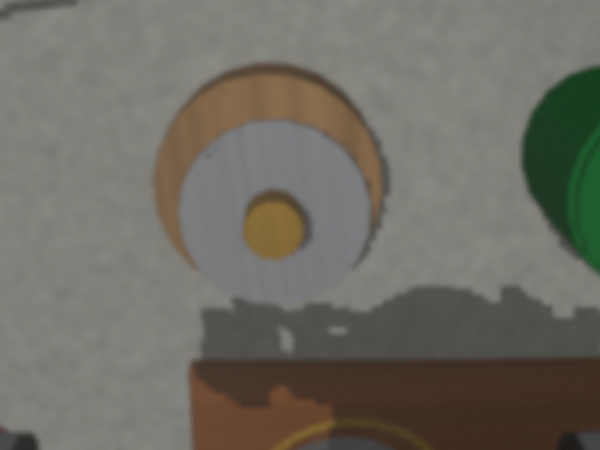

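```bash
python3 - <<'E'
from h import *
s=manip.sense(); print(s["tcp_pos"])
print(at_z("wrist",(310,214.4),.041,s),at_z("wrist",(309.8,221.6),.057,s))
for d in manip.mark_of("top","lid")[:1]:print(at_z("top",d["position"],.03))
m=manip.masks_of("top","lid")[0]
print(manip.get_calibration("wrist")["tool_from_camera"])
E
```

```text
[0.67133705 0.11522731 0.17246979]
[0.67797515 0.12063839 0.041     ] [0.67701117 0.12051524 0.057     ]
[0.66632282 0.12199067 0.03      ]Traceback (most recent call last):
  File "<stdin>", line 5, in <module>
IndexError: list index out of range
```

```bash
sed -i 's/^snap("wrist",sys.argv\[1\])/snap("wrist",sys.argv[1]); import pickle; pickle.dump(s,open("pics\/"+sys.argv[1]+".pkl","wb"))/' look.py
sed -i 's/s=manip.sense()/import pickle; s=pickle.load(open(f"pics\/{f}.pkl","rb"))/' rim.py
python3 look.py w3 lid:.03:.041 ; python3 rim.py w3 .672 .119 .041 26 32; python3 rim.py w3 .672 .119 .057 7 11; python3 -c "
from h import *
print(manip.sense()['tcp_pos'])"
```

```text
4.4 [0.672  0.1155 0.1734] [[0.995, -0.097, 0.004], [-0.097, -0.995, -0.0], [0.004, -0.0, -1.0]] [-0.3847 -0.1798  0.4139] 0.9981009504433185
mark lid 0.62 [311.5 219.5] [0.6713 0.1208 0.03  ]
mask lid 0.87 [312.4 224.1] circle@z .041 [0.6724 0.1207] r 0.0295
[0.67151129 0.11573098 0.17295237]
```

Emit:
step_arm(targets="0 -5 40 0;0 -5 80 0;0 -5 110 0;0 -5 125 0;0 -5 125 0;0 -5 125 0")

```text
t: 5.15
tcp_pos: [0.6723, 0.1209, 0.0475]
tool_rot: [0.999, -0.049, 0.001, -0.0]
force: [0.4, -0.1, 0.4]
finger_gap: 0.998
gripper_force: 0.0
```

```bash
python3 look.py w4 lid:.03:.041; python3 rim.py w4 .672 .119 .057 7 11
```

```text
5.15 [0.6723 0.1209 0.0475] [[0.995, -0.097, 0.002], [-0.097, -0.995, 0.0], [0.002, -0.0, -1.0]] [ 0.3998 -0.1101  0.3635] 0.9976097236846508
mark lid 0.65 [316.7 290.1] [0.6725 0.1212 0.03  ]
mask lid 0.65 [317. 296.] circle@z .041 [0.6728 0.1207] r 0.0294
xy [0.68075 0.12   ] r 7.499694
```

Emit:
step_arm(targets="0 0 3 0;0 0 3 0;0 0 3 0;0 0 3 0;0 0 3 0;0 0 3 0;0 0 3 0;0 0 3 0", gripper=1, squeeze=25)

```text
t: 6.1
tcp_pos: [0.6713, 0.1209, 0.0435]
tool_rot: [0.999, -0.048, 0.0, 0.0]
force: [0.4, 0.1, 1.0]
finger_gap: 0.199
gripper_force: 24.5
```

Emit:
step_arm(targets="0 0 -20 0;0 0 -60 0;0 0 -100 0;-14 34 -130 0;-30 73 -150 0;-46 112 -150 0;-62 151 -150 0;-78 190 -150 0;-94 230 -150 0;-110 270 -150 0;-122 298 -150 0;-127 310 -150 0")

```text
t: 7.3
tcp_pos: [0.5133, -0.1775, 0.1932]
tool_rot: [0.999, -0.05, -0.0, 0.0]
force: [-0.0, 0.8, 0.2]
finger_gap: 0.191
gripper_force: 24.5
```

Emit:
step_arm(targets="0 0 0 0;0 0 0 0;0 0 0 0;0 0 0 0")

```text
t: 7.7
tcp_pos: [0.5153, -0.174, 0.1932]
tool_rot: [0.999, -0.047, -0.0, -0.0]
force: [0.1, 0.2, -0.6]
finger_gap: 0.199
gripper_force: 24.5
```

```bash
python3 look.py w5 tin_open:.01:.07 lid:.1805:.19 spot_right:.01:.01; python3 rim.py w5 .515 -.175 .07 25 35
```

```text
7.7 [ 0.5153 -0.174   0.1932] [[0.995, -0.095, 0.0], [-0.095, -0.995, 0.0], [-0.0, -0.0, -1.0]] [ 0.0625  0.1576 -0.6167] 0.19872745951207968
mask tin_open 0.95 [310.1 192.3] circle@z .07 [ 0.5209 -0.1741] r 0.0348
mask tin_open 0.94 [255.6 334.2] circle@z .07 [ 0.4253 -0.1063] r 0.0198
mark lid 0.74 [318.8 291.2] [ 0.5172 -0.1749  0.1805]
mask lid 0.7 [320.3 284.2] circle@z .19 [ 0.5161 -0.175 ] r 0.0299
mask spot_right 0.67 [219.1 183.9] circle@z .01 [ 0.5313 -0.0345] r 0.2071
```

View pics/w5.png

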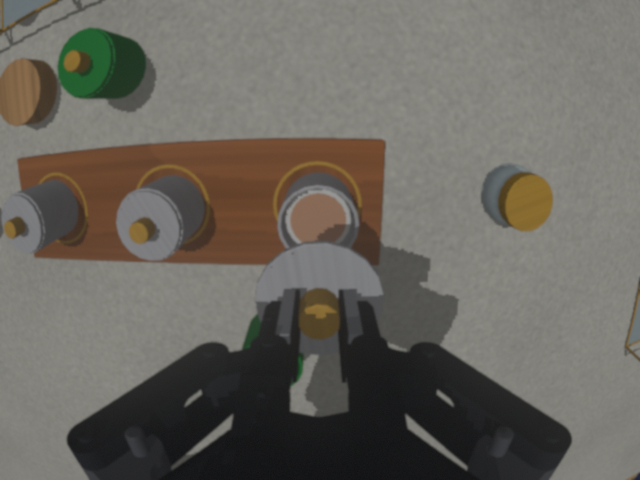

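Lid is gripped level at about (320,285), and the open tin's rim is near (318,221), partly hidden. I'll fit the rim and ring with gradient circles, using w1 (unoccluded) as well.

```bash
cat > fit.py <<'E'
from h import *
import pickle,itertools
def proj(P,s):
    c=manip.get_calibration("wrist"); fo=fpx(c)
    T=np.eye(4);T[:3,:3]=R.from_quat(s["tool_rot"]).as_matrix();T[:3,3]=s["tcp_pos"]
    Q=(P-(T@np.array(c["tool_from_camera"]))[:3,3])@(T@np.array(c["tool_from_camera"]))[:3,:3]
    r=np.hypot(Q[...,0],Q[...,1]); th=np.arctan2(r,Q[...,2])*fo
    return np.stack([c["cx"]+Q[...,0]/r*th,c["cy"]+Q[...,1]/r*th],-1)
def fit(f,s,c0,z,radii,arc,span=.012,h=.0006):
    """max radial contrast |I(r+h)-I(r-h)| averaged over arc angles (world deg)"""
    g=cv2.GaussianBlur(cv2.imread(f"pics/{f}.png"),(0,0),.8).astype(np.float32)
    a=np.radians(np.arange(*arc,3)); U=np.stack([np.cos(a),np.sin(a)],-1)
    best=[]
    for dx,dy in itertools.product(np.arange(-span,span+1e-9,.0005),repeat=2):
        sc=0
        for r in radii:
            v=[]
            for rr in(r-.0012,r+.0012):
                P=np.c_[c0+np.array([dx,dy])+U*rr,np.full(len(a),z)]
                p=proj(P,s).astype(np.float32); v.append(cv2.remap(g,p[None,:,0],p[None,:,1],1)[0])
            sc+=np.linalg.norm((v[1]-v[0]).mean(0))
        best.append((sc,c0[0]+dx,c0[1]+dy))
    best.sort(reverse=True); return np.round(best[:3],4)
E
python3 - <<'E'
from fit import *
s5=pickle.load(open("pics/w5.pkl","rb"))
s1=dict(tcp_pos=np.array([.5105,-.1725,.2314]),tool_rot=np.array([.999,-.047,0,0]))
c=np.array([.516,-.175])
print(fit("w5",s5,c,.07,[.031,.028],(-80,80)))
print(fit("w1",s1,c,.07,[.031,.028],(0,360)))
print("ring",fit("w5",s5,np.array([.514,-.173]),.01,[.040],(-50,50)),fit("w1",s1,np.array([.514,-.173]),.01,[.040],(-50,50)))
print("lid",fit("w5",s5,np.array([.516,-.175]),s5["tcp_pos"][2]-.0025,[.029],(-60,60)))
E
```

```text
Traceback (most recent call last):
  File "fit.py", line 20, in fit
    p=proj(P,s).astype(np.float32); v.append(cv2.remap(g,p[None,:,0],p[None,:,1],1)[0])
      ~~~~^^^^^
  File "fit.py", line 4, in proj
    c=manip.get_calibration("wrist"); fo=fpx(c)
ValueError: time passes only in moves, steps and waits
```

```bash
sed -i 's/^def proj/CAL=manip.get_calibration("wrist")\ndef proj/; s/    c=manip.get_calibration("wrist"); fo/    c=CAL; fo/' fit.py
cat > f1.py <<'E'
from fit import *
s5=pickle.load(open("pics/w5.pkl","rb"))
s1=dict(tcp_pos=np.array([.5105,-.1725,.2314]),tool_rot=np.array([.999,-.047,0,0]))
c=np.array([.516,-.175])
print(fit("w5",s5,c,.07,[.031,.028],(-80,80)))
print(fit("w1",s1,c,.07,[.031,.028],(0,360)))
print("ring",fit("w5",s5,np.array([.514,-.173]),.01,[.040],(-50,50)),fit("w1",s1,np.array([.514,-.173]),.01,[.040],(-50,50)))
print("lid",fit("w5",s5,np.array([.516,-.175]),s5["tcp_pos"][2]-.0025,[.029],(-60,60)))
E
python3 f1.py
```

```text
[[71.9421  0.5155 -0.174 ]
 [71.4558  0.517  -0.1715]
 [71.0943  0.5175 -0.1715]]
[[83.7056  0.5155 -0.174 ]
 [82.0065  0.515  -0.174 ]
 [80.1394  0.5155 -0.1745]]
ring [[31.4514  0.512  -0.173 ]
 [31.0588  0.512  -0.1725]
 [30.7878  0.5115 -0.173 ]] [[27.9008  0.5115 -0.173 ]
 [27.5813  0.5115 -0.1735]
 [27.1946  0.5115 -0.1725]]
lid [[71.8326  0.516  -0.175 ]
 [71.135   0.516  -0.1755]
 [70.7042  0.5165 -0.175 ]]
```

Emit:
step_arm(targets="0 -1 30 0;0 -1 65 0;0 -1 90 0;0 -1 102 0;0 -1 107 0;0 -1 107 0;0 -1 107 0")

```text
t: 8.75
tcp_pos: [0.5157, -0.1748, 0.0873]
tool_rot: [0.999, -0.048, 0.001, 0.001]
force: [0.8, -0.0, -0.3]
finger_gap: 0.192
gripper_force: 24.5
```

```bash
python3 look.py w6 lid:.072:.083; python3 - <<'E'
from fit import *
s=pickle.load(open("pics/w6.pkl","rb"))
print("lid",fit("w6",s,np.array([.516,-.175]),s["tcp_pos"][2]-.0025,[.029],(-60,60)))
print("rim",fit("w6",s,np.array([.516,-.175]),.07,[.031],(-70,70),.008))
E
```

```text
8.75 [ 0.5157 -0.1748  0.0873] [[0.995, -0.097, 0.002], [-0.097, -0.995, -0.001], [0.002, 0.001, -1.0]] [ 0.8041 -0.027  -0.3496] 0.1922866215381987
mark lid 0.86 [321.5 294.2] [ 0.5145 -0.1768  0.072 ]
lid [[71.4132  0.522  -0.175 ]
 [69.2763  0.522  -0.1745]
 [68.4136  0.5215 -0.175 ]]
rim [[70.2689  0.515  -0.174 ]
 [67.8474  0.515  -0.1735]
 [67.6788  0.515  -0.1745]]
```

Emit:
step_arm(targets="0 0 3 0;0 0 6 0;0 0 8 0;0 0 9 0;0 0 10 0;0 0 10 0;0 0 10 0")

```text
t: 9.6
tcp_pos: [0.5146, -0.1741, 0.0764]
tool_rot: [0.999, -0.048, -0.0, -0.0]
force: [-1.0, 0.9, 2.8]
finger_gap: 0.196
gripper_force: 24.7
```

Emit:
step_arm(targets="0 0 1.5 0;0 0 1.5 0;0 0 1.5 0;0 0 1.5 0")

```text
t: 10.0
tcp_pos: [0.5146, -0.1742, 0.0763]
tool_rot: [0.999, -0.048, 0.0, 0.0]
force: [-3.8, 1.3, 13.4]
finger_gap: 0.2
gripper_force: 25.6
```

Emit:
step_arm(targets="0 0 -1.5 0;0 0 -1.5 0")

```text
t: 10.2
tcp_pos: [0.5146, -0.1742, 0.0764]
tool_rot: [0.999, -0.048, -0.0, -0.0]
force: [-1.5, 0.7, 5.3]
finger_gap: 0.193
gripper_force: 24.9
```

Emit:
step_arm(targets="0 0 0 0;0 0 0 0;0 0 0 0;0 0 0 0;0 0 0 0;0 0 -15 0;0 0 -50 0;0 0 -90 0;0 0 -110 0;0 0 -110 0;0 0 -110 0", gripper=0)

```text
t: 11.3
tcp_pos: [0.5146, -0.1742, 0.1863]
tool_rot: [0.999, -0.048, 0.0, 0.0]
force: [0.3, 0.4, 0.5]
finger_gap: 1.0
gripper_force: 0.0
```

```bash
python3 look.py w7 tin_p:.01:.07 lid:.063:.074 ; python3 - <<'E'
from fit import *
s=pickle.load(open("pics/w7.pkl","rb"))
c=np.array([.516,-.175])
print("plate",fit("w7",s,c,.074,[.029],(0,360)))
print("rim",fit("w7",s,c,.07,[.031],(0,360)))
print("mid",fit("w7",s,np.array([.529,-.037]),.074,[.029],(0,360)))
im=cv2.imread("pics/w7.png")[110:350,220:420]; cv2.imwrite("pics/c7.png",cv2.resize(im,(500,600),interpolation=2))
E
```

```text
11.3 [ 0.5146 -0.1742  0.1863] [[0.995, -0.097, 0.0], [-0.097, -0.995, -0.0], [0.0, 0.0, -1.0]] [0.3405 0.3663 0.477 ] 0.9997497808110442
mark tin_p 0.96 [170.1 208.8] [ 0.5278 -0.0363  0.01  ]
mark tin_p 0.65 [ 51.6 208.4] [0.5462 0.1106 0.01  ]
mark tin_p 0.59 [118.5  67.9] [ 0.6684 -0.0043  0.01  ]
mask tin_p 0.63 [98.4 62.8] circle@z .07 [ 0.6642 -0.0148] r 0.045
mask tin_p 0.61 [ 33.2 218.5] circle@z .07 [0.5499 0.0854] r 0.0572
mask tin_p 0.59 [156.3 216.4] circle@z .07 [ 0.5319 -0.0487] r 0.0431
mark lid 0.84 [318.  224.8] [ 0.5147 -0.1743  0.063 ]
mask lid 0.67 [318.8 228. ] circle@z .074 [ 0.5155 -0.1745] r 0.0298
plate [[47.8449  0.5155 -0.1745]
 [47.7306  0.5155 -0.174 ]
 [47.4778  0.516  -0.174 ]]
rim [[62.164   0.5155 -0.1735]
 [61.8783  0.515  -0.1735]
 [61.4449  0.5155 -0.174 ]]
mid [[ 4.26524e+01  5.29000e-01 -3.75000e-02]
 [ 4.26393e+01  5.29000e-01 -3.70000e-02]
 [ 4.22223e+01  5.28500e-01 -3.75000e-02]]
```

View pics/c7.png

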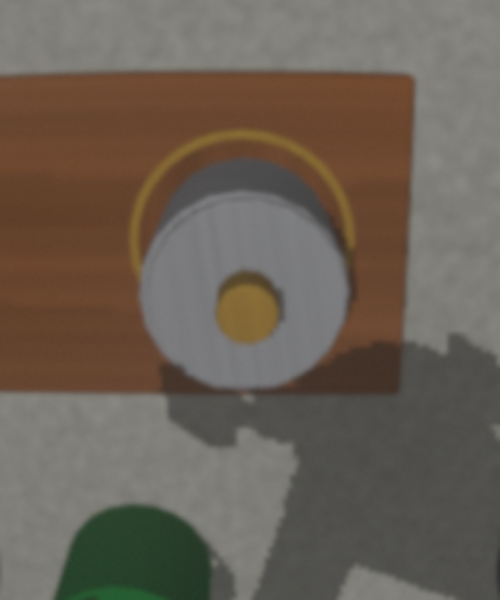

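The lid sits flat and concentric on the tin, with its knob at about (248,312) in the crop. Next, the left tin.

Emit:
step_arm(targets="1 -40 0 0;1 -85 0 0;2 -130 0 0;2 -175 0 0;2 -220 0 0;3 -260 0 0;3 -282 0 0;3 -282 0 0;3 -282 0 0;3 -282 0 0;3 -282 0 0;3 -282 0 0")

```text
t: 12.75
tcp_pos: [0.5452, 0.1049, 0.1863]
tool_rot: [0.999, -0.049, -0.0, 0.0]
force: [-0.2, -0.0, -0.2]
finger_gap: 1.004
gripper_force: 0.0
```

```bash
python3 look.py w8 tin_p:.01:.07; python3 - <<'E'
from fit import *
s=pickle.load(open("pics/w8.pkl","rb"))
c=np.array([.545,.106])
print("plate",fit("w8",s,c,.074,[.029],(0,360)))
print("rim",fit("w8",s,c,.07,[.031],(0,360)))
print("mid",fit("w8",s,np.array([.529,-.037]),.074,[.029],(0,360)))
print("ring",fit("w8",s,np.array([.541,.106]),.01,[.04],(-50,50)))
E
```

```text
12.75 [0.5452 0.1049 0.1863] [[0.995, -0.099, -0.0], [-0.099, -0.995, -0.0], [-0.0, 0.0, -1.0]] [-0.1925 -0.0187 -0.1844] 1.003744506010384
mark tin_p 0.9 [468.7 209.8] [ 0.53   -0.0356  0.01  ]
mark tin_p 0.83 [313.1 206. ] [0.5465 0.1092 0.01  ]
mark tin_p 0.83 [157.3 203.7] [0.565  0.2552 0.01  ]
mark tin_p 0.58 [419.   56.8] [0.6707 0.0057 0.01  ]
mask tin_p 0.97 [431.4  48.9] circle@z .07 [0.6681 0.0144] r 0.0355
mask tin_p 0.95 [313.6 219.7] circle@z .07 [0.5506 0.1074] r 0.0355
mask tin_p 0.9 [144.5 211.2] circle@z .07 [0.5704 0.2424] r 0.0426
mask tin_p 0.71 [484.  220.8] circle@z .07 [ 0.5371 -0.0288] r 0.0437
plate [[46.312   0.546   0.1085]
 [45.9626  0.5465  0.1085]
 [45.7013  0.546   0.108 ]]
rim [[61.9411  0.5465  0.1085]
 [61.9313  0.546   0.1085]
 [61.4305  0.546   0.108 ]]
mid [[ 4.03273e+01  5.29000e-01 -3.80000e-02]
 [ 3.95526e+01  5.28500e-01 -3.80000e-02]
 [ 3.94592e+01  5.29500e-01 -3.80000e-02]]
ring [[30.2408  0.54    0.1055]
 [30.2063  0.54    0.106 ]
 [29.0686  0.544   0.1055]]
```

Emit:
step_arm(targets="0 -3.5 40 0;0 -3.5 85 0;0 -3.5 125 0;0 -3.5 145 0;0 -3.5 153 0;0 -3.5 156 0;0 -3.5 156 0;0 -3.5 156 0")

```text
t: 13.7
tcp_pos: [0.5466, 0.1095, 0.0316]
tool_rot: [0.999, -0.048, 0.001, -0.0]
force: [0.5, -0.6, 0.1]
finger_gap: 1.001
gripper_force: 0.0
```

Emit:
step_arm(targets="0 0 0 0;0 0 0 0;0 0 0 0;0 0 0 0;0 0 0 0", gripper=1, squeeze=40)

```text
t: 14.2
tcp_pos: [0.5463, 0.1096, 0.0316]
tool_rot: [0.999, -0.048, 0.001, -0.0]
force: [-1.1, -0.6, 6.6]
finger_gap: 0.705
gripper_force: 44.1
```

Emit:
step_arm(targets="0 0 -5 0;0 0 -10 0;0 0 -18 0;0 0 -25 0;0 0 -30 0;0 0 -30 0;0 0 -30 0;0 0 -30 0;0 0 -30 0")

```text
t: 15.1
tcp_pos: [0.5452, 0.1095, 0.06]
tool_rot: [0.999, -0.048, -0.0, 0.0]
force: [0.4, -0.4, -2.0]
finger_gap: 0.7
gripper_force: 43.5
```

```bash
cat > weigh.py <<'E'
from h import *
F=[];Tq=[]
for i in range(14):
    s=manip.sense(); F.append(s["force"]); Tq.append(s["tau"]); manip.snapshot("top")
F=np.array(F); print(s["t"],F.mean(0).round(3),F.std(0).round(2),np.mean(Tq,0).round(3),s["tcp_pos"],s["finger_gap"])
E
python3 weigh.py
```

```text
15.75 [ 0.134 -0.113 -1.41 ] [0.58 0.59 0.38] [ 1.0000e-03 -4.3626e+01 -9.7520e+00  0.0000e+00  3.0000e-03 -0.0000e+00] [0.54551552 0.10953464 0.06033979] 0.7048619182203879
```

Emit:
step_arm(targets="0 0 8 0;0 0 16 0;0 0 22 0;0 0 26 0;0 0 28 0;0 0 29 0;0 0 29.5 0;0 0 29.5 0")

```text
t: 16.6
tcp_pos: [0.5449, 0.1095, 0.0316]
tool_rot: [0.999, -0.048, -0.0, 0.0]
force: [-1.6, -0.5, 5.6]
finger_gap: 0.703
gripper_force: 44.2
```

Emit:
step_arm(targets="0 0 0 0;0 0 0 0;0 0 0 0;0 0 0 0;0 0 -15 0;0 0 -50 0;0 0 -90 0;0 0 -120 0;0 0 -120 0;0 0 -120 0", gripper=0)

```text
t: 17.6
tcp_pos: [0.5456, 0.1095, 0.1513]
tool_rot: [0.999, -0.048, 0.001, -0.0]
force: [-0.6, 0.3, 0.5]
finger_gap: 0.999
gripper_force: 0.0
```

Emit:
step_arm(targets="-1 40 0 0;-1 85 0 0;-2 125 0 0;-2 148 0 0;-2 148 0 0;-2 148 0 0;-2 148 0 0;-2 148 0 0")

```text
t: 18.4
tcp_pos: [0.5288, -0.0363, 0.1503]
tool_rot: [0.999, -0.048, -0.001, -0.0]
force: [-0.6, -0.6, -0.5]
finger_gap: 0.997
gripper_force: 0.0
```

```bash
python3 weigh.py; python3 look.py w9 tin_p:.01:.07; python3 - <<'E'
from fit import *
s=pickle.load(open("pics/w9.pkl","rb"))
for n,c in(("mid",[.529,-.0375]),("left",[.546,.109]),("right",[.5155,-.174])):
  print(n,fit("w9",s,np.array(c),.074,[.029],(0,360))[0],fit("w9",s,np.array(c),.07,[.031],(0,360))[0])
E
```

```text
19.05 [-0.004  0.048 -0.131] [0.36 0.46 0.36] [-9.0000e-03 -3.8606e+01 -1.2756e+01 -0.0000e+00  2.0000e-03  1.0000e-03] [ 0.52913592 -0.03761747  0.15083147] 1.0026677649994133
19.1 [ 0.5292 -0.0376  0.1508] [[0.995, -0.097, 0.0], [-0.097, -0.995, 0.0], [0.0, -0.0, -1.0]] [-0.2497  0.9126  0.1749] 1.0010199203406427
mark tin_p 0.8 [ 26.4 214.8] [0.5648 0.2536 0.01  ]
mark tin_p 0.7 [147.8 222.3] [0.5408 0.1079 0.01  ]
mark tin_p 0.69 [318.4 218.5] [ 0.529 -0.038  0.01 ]
mask tin_p 0.92 [ 19.4 222. ] circle@z .07 [0.5618 0.2063] r 0.0464
mask tin_p 0.86 [127.8 230.6] circle@z .07 [0.5518 0.0965] r 0.0457
mask tin_p 0.85 [316.2 237.2] circle@z .07 [ 0.5343 -0.0369] r 0.0364
mask tin_p 0.66 [235.4  37.6] circle@z .07 [0.6662 0.0002] r 0.0343
mid [ 5.05139e+01  5.31500e-01 -3.80000e-02] [ 5.45394e+01  5.29000e-01 -3.75000e-02]
left [24.4152  0.547   0.1045] [23.831   0.545   0.1085]
right [30.1924  0.518  -0.17  ] [30.7537  0.5155 -0.1735]
```

Centred over the middle tin.

Emit:
step_arm(targets="0 0 40 0;0 0 80 0;0 0 105 0;0 0 116 0;0 0 120 0;0 0 120 0;0 0 120 0")

```text
t: 19.95
tcp_pos: [0.5302, -0.0378, 0.032]
tool_rot: [0.999, -0.048, 0.001, 0.0]
force: [-0.2, -0.3, -0.9]
finger_gap: 0.996
gripper_force: 0.0
```

Emit:
step_arm(targets="0 0 0 0;0 0 0 0;0 0 0 0;0 0 0 0;0 0 0 0", gripper=1)

```text
t: 20.45
tcp_pos: [0.5299, -0.0377, 0.0322]
tool_rot: [0.999, -0.049, 0.001, 0.0]
force: [-0.6, 0.1, 5.6]
finger_gap: 0.711
gripper_force: 42.8
```

Emit:
step_arm(targets="0 0 -5 0;0 0 -10 0;0 0 -18 0;0 0 -25 0;0 0 -30 0;0 0 -30 0;0 0 -30 0;0 0 -30 0;0 0 -30 0")

```text
t: 21.35
tcp_pos: [0.5289, -0.0375, 0.0605]
tool_rot: [0.999, -0.049, -0.0, -0.0]
force: [0.0, 0.4, -1.4]
finger_gap: 0.713
gripper_force: 43.8
```

```bash
python3 weigh.py
```

```text
22.0 [-0.066  0.073 -1.894] [0.51 0.56 0.57] [ 1.0000e-03 -4.2177e+01 -8.9020e+00 -0.0000e+00  5.0000e-03 -0.0000e+00] [ 0.5291652  -0.03757393  0.06081807] 0.7103211400166537
```

Emit:
step_arm(targets="0 0 8 0;0 0 16 0;0 0 22 0;0 0 26 0;0 0 28 0;0 0 29 0;0 0 29.5 0;0 0 29.5 0")

```text
t: 22.85
tcp_pos: [0.5286, -0.0374, 0.0323]
tool_rot: [0.999, -0.048, -0.0, -0.0]
force: [-2.8, -0.1, 7.1]
finger_gap: 0.71
gripper_force: 44.7
```

Emit:
step_arm(targets="0 0 0 0;0 0 0 0;0 0 0 0;0 0 0 0;0 0 -15 0;0 0 -50 0;0 0 -90 0;0 0 -120 0;0 0 -120 0;0 0 -120 0", gripper=0)

```text
t: 23.85
tcp_pos: [0.5293, -0.0376, 0.1518]
tool_rot: [0.999, -0.048, 0.001, 0.0]
force: [-1.2, 1.3, -0.1]
finger_gap: 0.998
gripper_force: 0.0
```

Emit:
step_arm(targets="0 40 0 0;0 85 0 0;0 120 0 0;0 136.5 0 0;0 136.5 0 0;0 136.5 0 0;0 136.5 0 0")

```text
t: 24.55
tcp_pos: [0.5154, -0.1716, 0.1507]
tool_rot: [0.999, -0.048, -0.001, -0.001]
force: [-0.1, -0.1, -0.1]
finger_gap: 1.002
gripper_force: 0.0
```

```bash
python3 look.py w10 lid:.063:.074; python3 - <<'E'
from fit import *
s=pickle.load(open("pics/w10.pkl","rb"))
for n,c in(("mid",[.529,-.0375]),("right",[.5155,-.174])):
  print(n,fit("w10",s,np.array(c),.074,[.029],(0,360))[0],fit("w10",s,np.array(c),.07,[.031],(0,360))[0])
E
```

```text
24.55 [ 0.5154 -0.1716  0.1507] [[0.995, -0.096, -0.002], [-0.096, -0.995, 0.002], [-0.002, -0.001, -1.0]] [-0.1196 -0.0837 -0.1362] 1.002113050462031
mark lid 0.63 [323.6 240.6] [ 0.5151 -0.1754  0.063 ]
mask lid 0.74 [325.2 246.2] circle@z .074 [ 0.5157 -0.1749] r 0.0295
mask lid 0.61 [217.5 192.5] circle@z .074 [ 0.5455 -0.0673] r 0.1602
mid [ 3.82567e+01  5.27500e-01 -3.75000e-02] [ 3.99588e+01  5.27500e-01 -3.80000e-02]
right [44.1726  0.518  -0.1735] [53.253   0.5155 -0.174 ]
```

Emit:
step_arm(targets="0 0 40 0;0 0 80 0;0 0 105 0;0 0 116 0;0 0 120 0;0 0 120 0;0 0 120 0")

```text
t: 25.4
tcp_pos: [0.5169, -0.1738, 0.0325]
tool_rot: [0.999, -0.048, 0.001, 0.001]
force: [0.6, 0.3, -0.2]
finger_gap: 1.001
gripper_force: 0.0
```

Emit:
step_arm(targets="0 0 0 0;0 0 0 0;0 0 0 0;0 0 0 0;0 0 0 0", gripper=1)

```text
t: 25.9
tcp_pos: [0.5166, -0.1737, 0.0328]
tool_rot: [0.999, -0.049, 0.001, 0.0]
force: [-0.7, 1.4, 7.1]
finger_gap: 0.728
gripper_force: 42.7
```

Emit:
step_arm(targets="0 0 -3 0;0 0 -8 0;0 0 -14 0;0 0 -20 0;0 0 -26 0;0 0 -29 0;0 0 -30 0;0 0 -30 0;0 0 -30 0")

```text
t: 26.8
tcp_pos: [0.5158, -0.1733, 0.0611]
tool_rot: [0.999, -0.048, -0.0, -0.0]
force: [0.0, 0.7, -3.2]
finger_gap: 0.727
gripper_force: 44.3
```

```bash
python3 weigh.py
```

```text
27.45 [ 0.125  0.149 -3.374] [0.4  0.48 0.55] [ 1.0000e-03 -4.3885e+01 -9.6870e+00 -2.0000e-03  7.0000e-03 -0.0000e+00] [ 0.51592298 -0.17342385  0.061305  ] 0.7256697361701554
```

The right (open) tin weighs about 3.4 N against 1.4 and 1.9 N, so it is the heaviest. It's already in the gripper, so I'll raise it smoothly.

Emit:
step_arm(targets="0 0 -4 0;0 0 -12 0;0 0 -22 0;0 0 -34 0;0 0 -46 0;0 0 -58 0;0 0 -70 0;0 0 -80 0;0 0 -87 0;0 0 -90 0;0 0 -90 0;0 0 -90 0")

```text
t: 28.7
tcp_pos: [0.5156, -0.1733, 0.1509]
tool_rot: [0.999, -0.049, -0.0, -0.0]
force: [0.4, 1.0, -3.9]
finger_gap: 0.725
gripper_force: 44.5
```

Emit:
step_arm(targets="0 0 0 0;0 0 0 0;0 0 0 0;0 0 0 0;0 0 0 0")

```text
t: 29.2
tcp_pos: [0.5159, -0.1734, 0.1512]
tool_rot: [0.999, -0.048, -0.0, -0.0]
force: [0.5, -0.2, -2.9]
finger_gap: 0.725
gripper_force: 44.5
```

```bash
python3 weigh.py; python3 look.py w11 lid:.181:.192; python3 - <<'E'
import cv2
from h import *
a=cv2.imread("pics/w11.png")
b=snap("scene","s11")[:,:,::-1][180:320,240:380]
cv2.imwrite("pics/c11.png",np.hstack([cv2.resize(a,(400,300)),cv2.resize(b,(300,300),interpolation=2)]))
E
```

```text
29.85 [-0.09  -0.123 -3.454] [0.64 0.42 0.44] [-1.0000e-03 -4.1463e+01 -1.3938e+01 -2.0000e-03  7.0000e-03 -0.0000e+00] [ 0.51592912 -0.17340714  0.15131196] 0.7268068480815727
29.9 [ 0.5159 -0.1734  0.1513] [[0.995, -0.097, -0.0], [-0.097, -0.995, 0.0], [-0.0, -0.0, -1.0]] [ 0.7041 -0.7164 -3.8083] 0.7286547167766511
mark lid 0.55 [323.4 352.3] [ 0.5137 -0.1757  0.181 ]
mask lid 0.97 [322.4 356.1] circle@z .192 [ 0.5158 -0.1754] r 0.0299
```

View pics/c11.png

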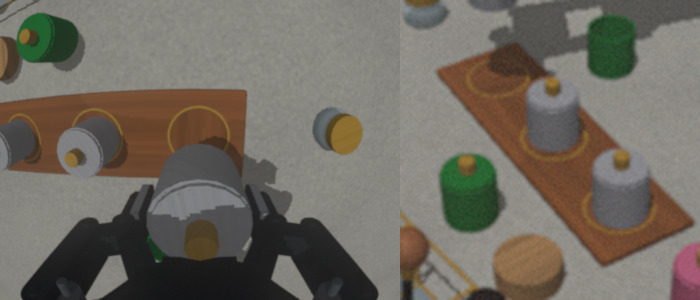

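The tin is held upright with its lid on, its underside about 0.128 m above the table. The other two stand in their rings.

```bash
python3 -c "
from station import manip
print(manip.sign_off())"
```

```text
the job is handed in; nothing more can be done
None
```

The lid is home on the open tin in the right ring, which felt heaviest at about 3.4 N (left 1.4 N, middle 1.9 N). I handed in holding it upright about 12 cm above the tray, with the other two standing in their rings; no verdict came back.

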